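Sort the left and right impression trays into their bins

TASK

Clear the four bent half-mouth impression trays from the bench: put both left-hand ones in the bin that carries the left-hand specimen and both right-hand ones in the bin with the right-hand specimen. Lay them flat on the bin floor, trough up, side by side and not on top of each other or on a wall. Leave the full-arch tray and the straight tray lying where they are.

Things in the scene. Friction and masses are not known exactly. Their poses are not given: they have to be found in the camera images.
- left_tray_a: Loose steel left-hand half-mouth impression tray, 45 g, trough up, walls 15 mm high. Origin: underside, mid straight channel (x -16..20, 24 mm wide); grip here across y. Channel then bends 90 deg to -y (radius 22), ending at x -38, y -31. Handle 12 wide, top at z 12, runs along -x at y -24 to x -83. z up. Handle towards you, the channel lies left of it. Starts with yaw within 0.5 rad.
- left_tray_b: The second left-hand half-mouth tray, same as left_tray_a in shape, size (103 x 43 x 15 mm) and axes: seen from above with the handle (-x) towards you, the straight channel lies left of the handle. Origin: underside, middle of the straight channel, 24 mm wide; grip here across y.
- right_tray_a: Loose steel right-hand half-mouth impression tray, 45 g, trough up, walls 15 mm high. Origin: underside, mid straight channel (x -16..20, 24 mm wide); grip here across y. Channel then bends 90 deg to +y (radius 22), ending at x -38, y +31. Handle 12 wide, top at z 12, runs along -x at y +24 to x -83. z up. Handle towards you, the channel lies right of it. Starts with yaw within 0.5 rad.
- right_tray_b: The second right-hand half-mouth tray, same as right_tray_a in shape, size (103 x 43 x 15 mm) and axes: seen from above with the handle (-x) towards you, the straight channel lies right of the handle. Origin: underside, middle of the straight channel, 24 mm wide; grip here across y.
- left_bin: White bin, fixed. Origin: underside, centre of compartment, inside 130 (x) x 160 (y) mm; walls 28 high, 4 thick; floor top z 4. Ledge beyond +x wall (x 69..121, z 28) bears a fixed specimen left-hand tray, handle to -y, top z 44: it alone tells which bin (bins may swap sides). Two trays fit side by side with the bin's yaw (handles to its -x), e.g. origins at x 27, y -28 and +32 mm.
- right_bin: White bin, fixed. Origin: underside, centre of compartment, inside 130 (x) x 160 (y) mm; walls 28 high, 4 thick; floor top z 4. Ledge beyond +x wall (x 69..121, z 28) bears a fixed specimen right-hand tray, handle to -y, top z 44: it alone tells which bin (bins may swap sides). Two trays fit side by side with the bin's yaw (handles to its -x), e.g. origins at x 27, y -32 and +28 mm.
- arch_tray: Look-alike to leave alone: a loose steel full-arch impression tray (80 g), U-shaped, channel 24 mm wide and 15 mm high, 82 mm across (y) and 105 mm long with its handle in the middle of the curve pointing to -x. Origin: underside, middle of the U.
- straight_tray: Look-alike to leave alone: a loose steel straight impression tray (40 g), channel 56 mm long, 24 mm wide, 15 mm high, with the handle in line with it, pointing to -x to x = -64 mm. Origin: underside, centre of the channel.

How it is judged (in metres and radians):
At the end, for the whole second after the job is handed in: Both left-hand trays are in the left bin and both right-hand trays in the right bin: origins within 60 mm (x) and 76 mm (y) of the compartment's centre, undersides under 7 mm above its floor, tilt under 0.15 rad, at rest; the arch and straight trays moved under 20 mm and lie flat (x of left_tray_a in the frame of left_bin between -0.06 and 0.06 m and y of left_tray_a in the frame of left_bin between -0.076 and 0.076 m and z of left_tray_a in the frame of left_bin between 0 and 0.011 m and angle between each of left_tray_a, left_tray_b, right_tray_a, right_tray_b, arch_tray, straight_tray's own z axis and vertical below 0.15 rad and linear speed of each of left_tray_a, left_tray_b, right_tray_a, right_tray_b below 0.02 m/s and x of left_tray_b in the frame of left_bin between -0.06 and 0.06 m and y of left_tray_b in the frame of left_bin between -0.076 and 0.076 m and z of left_tray_b in the frame of left_bin between 0 and 0.011 m and x of right_tray_a in the frame of right_bin between -0.06 and 0.06 m and y of right_tray_a in the frame of right_bin between -0.076 and 0.076 m and z of right_tray_a in the frame of right_bin between 0 and 0.011 m and x of right_tray_b in the frame of right_bin between -0.06 and 0.06 m and y of right_tray_b in the frame of right_bin between -0.076 and 0.076 m and z of right_tray_b in the frame of right_bin between 0 and 0.011 m and distance of each of arch_tray, straight_tray from where it was at the start of the episode below 0.02 m); the robot touches nothing.
It also fails if it takes over 96 s, if anything falls off the work surface, if the arm or the gripper's body presses on something with over 40 N, if the wrist force passes 120 N, or if a joint passes its speed limit or range.

ROBOT

A 6-joint arm with a two-finger parallel gripper is mounted at the origin on the work surface. World frame = base frame: x ahead of the robot, y to its left, z up, the work surface at z = 0. Lengths are in m, angles in degrees, forces in N, time in s.
With the tool pointing down it reaches from about 0.25 to 0.8 m from the base axis. Payload 8.5 kg.
Tool frame: the origin (TCP) lies on the centre line of the jaws, within the pads' length; the fingertips stand 22 mm ahead of it and the grasp point (between the pads) lies 3 mm ahead of it; z points along the fingers, y is the line along which they close (so a half turn about z gives the same grasp; the last joint's range is limited). The gripper opens to 85 mm and grips with 20 to 120 N. Pads are 22 mm wide; open, the fingers measure 114 mm over their backs; the gripper's body (76 mm by 85 mm) begins 54 mm behind the grasp point. The pads swing forward as they close: fully open they stand 13 mm farther back than shut.
Start: joints at [72.479, 13.648, -0.773, 75.585, 0, 90], TCP at [0.158, 0.501, 0.253] pointing down, gripper open.
Joint ranges: [-152.45, 152.45], [-59.26, 108.67], [-65.41, 83.53], [-104.44, 129.93], [-82.83, 76.93], [-180, 180]. Speed limits (degrees/s): [127.2, 127.2, 159.86, 180, 180, 180].

INTERFACE

Orientations are given as [roll, pitch, yaw] about the fixed x, y, z axes, in that order (R = Rz(yaw) Ry(pitch) Rx(roll)).
In Python, from rig import r gives the robot as it stands.
- The arm moves only by the shell command python3 -m crank 'ROWS'. ROWS is JSON, a list of rows, each a list of 7 numbers: the shift along the tool's x, y, z in cm, then the turn, a rotation vector about the tool's x, y, z in degrees, then the opening, from 0 (shut) to 1 (fully open). In form: [[x, y, z, wx, wy, wz, grip], ...]. A call has 1 to 8 rows; each row is the pose to reach, as a shift and turn from the pose commanded when the call began, along the tool's axes at that moment; what a row does not reach only later rows make up. A row lasts 1/12 s, in which the tool goes at most 41.7 mm and 7.16 degrees, less where a joint would pass 70% of its speed; a pose out of reach is approached as far as the arm can. A call with a gripper value outside its range is refused whole. The fingers move at their own pace and stop on an object; the grip force is fixed at half the most. Time passes only in rows, so rows that repeat a pose let the fingers close. It gives the time, the measured TCP pose, the force, the opening and the grip force at its end, in the units of the state.
- r.observe(): the state, without advancing time (a new reading comes with each control period).
- r.capture(name): name is "scene" or "top" or "wrist"; returns a dict with "image" (384x512x3 uint8, red, green, blue), "camera_matrix" (3x3 intrinsics, pixels), "k1" (the pictures are not rectified: a ray, as slopes to the right and down, at radius r is drawn at 1 + k1 r^2 times it, then the intrinsics apply), "eye" and "orientation" of the camera in the world. Camera axes: x right, y up, looking along -z (the intrinsics and any distortion apply to the point x, -y, -z); pixel columns grow to the right and rows downward; lengths in m; the calibration is good to about 2 mm. A picture is of the moment at which its call begins. There is no depth.
- r.job_done(): hands the job in; it is judged then, once.
The state is a dict: "clock": time; "joint_positions": joint angles; "qd": joint speeds; "joint_efforts": joint torques, N m; "tcp_pos": TCP position; "tcp_rot": TCP orientation; "wrist_force": force on the tool from outside, world axes, zero at the start; "torque": the same for the moment, N m; "grip_width": finger opening in m; "gripper_force": force on a finger pad.
Only numpy, scipy, OpenCV 4.12 (cv2) and the standard library are available. Lean on these libraries where they do the work, as an engineer would, in place of code of your own. Each camera call takes 0.05 s, during which the arm holds its last target. There are 200 camera calls.

## Working session

There is one attempt and no reset: what is moved stays moved. The work goes in short steps, Python scripts to look and compute and a shell command to move; the robot and the scene stay as the last step left them, time stands still between calls to the robot, and variables do not carry over. Pictures are saved under pics/ and viewed, at most 14 in all, crops included, and the job is handed in when it is done.

```bash
ls; mkdir -p pics; cat > h.py <<'E'
import numpy as np, cv2, json
from rig import r
from scipy.spatial.transform import Rotation as R
def snap(n,fn=None):
    c=r.capture(n)
    if fn: cv2.imwrite('pics/'+fn,c['image'][:,:,::-1])
    return c
E
python3 - <<'E'
from h import *
for n in ('scene','top','wrist'):
    c=snap(n,n+'0.png'); print(n,c['camera_matrix'],c['k1'],c['eye'],c['orientation'])
print(r.observe())
E
```

```text
pics
scene [[457.56904057   0.         253.18909303]
 [  0.         457.56904057 192.03022392]
 [  0.           0.           1.        ]] -0.10056380025335272 [0.93854597 0.36025784 0.85337284] [ 3.45780860e+01 -8.49924922e-02  1.30175612e+02]
top [[445.93275144   0.         256.51785009]
 [  0.         445.93275144 199.46892067]
 [  0.           0.           1.        ]] -0.15434361586012363 [ 0.40588212 -0.01735317  1.07758975] [  5.831745     0.55481029 -89.21512905]
wrist [[341.17025504   0.         255.61030715]
 [  0.         341.17025504 194.54008272]
 [  0.           0.           1.        ]] -0.034475139453979425 [0.08364475 0.52429537 0.3733783 ] [-1.76895389e+01  2.52818837e-02  7.23862227e+01]
{'clock': 0.15, 'joint_positions': array([ 7.24785917e+01,  1.36716154e+01, -8.03374560e-01,  7.55820914e+01,
       -1.62426951e-03,  9.00002975e+01]), 'qd': array([-0.02171025, -0.10513965,  0.13321312,  0.04077052,  0.13322161,
        0.00959579]), 'joint_efforts': array([ 5.89352785e-04, -5.39078128e+01,  3.46597660e+01,  1.44385887e-02,
        6.11321161e-05, -2.13992621e-05]), 'tcp_pos': array([0.15798726, 0.50039269, 0.25285533]), 'tcp_rot': array([-1.79942919e+02,  1.62456513e-03,  1.62478296e+02]), 'wrist_force': array([ 0.25451772, -0.4098403 , -0.00697845]), 'torque': array([ 0.03172483,  0.00446663, -0.02229295]), 'gripper_force': 0.0, 'grip_width': 0.08548064687030742}
```

View pics/top0.png

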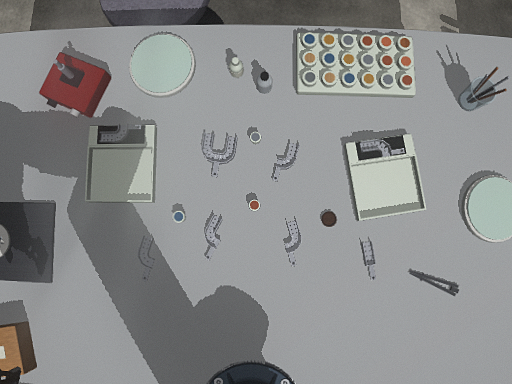

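View pics/scene0.png

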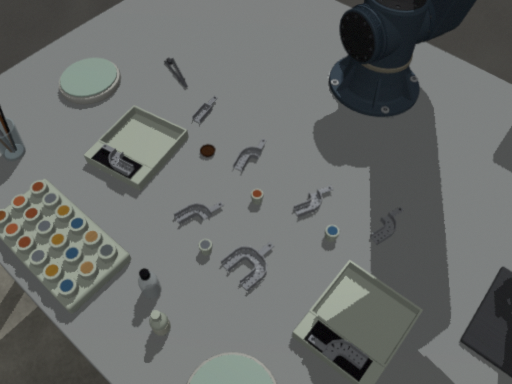

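```bash
python3 - <<'E'
from h import *
im=cv2.imread('pics/top0.png'); sc=cv2.imread('pics/scene0.png')
cs=[(286,157),(213,232),(292,238),(147,257),(121,138),(382,150)]
t=[cv2.resize(im[y-32:y+32,x-32:x+32],(256,256),interpolation=cv2.INTER_CUBIC) for x,y in cs]
t=[cv2.convertScaleAbs(k,alpha=1.3) for k in t]
t[3]=cv2.convertScaleAbs(t[3],alpha=1.5)
cv2.imwrite('pics/z1.png',np.vstack([np.hstack(t[:3]),np.hstack(t[3:])]))
E
```

```text
(no output)
```

View pics/z1.png

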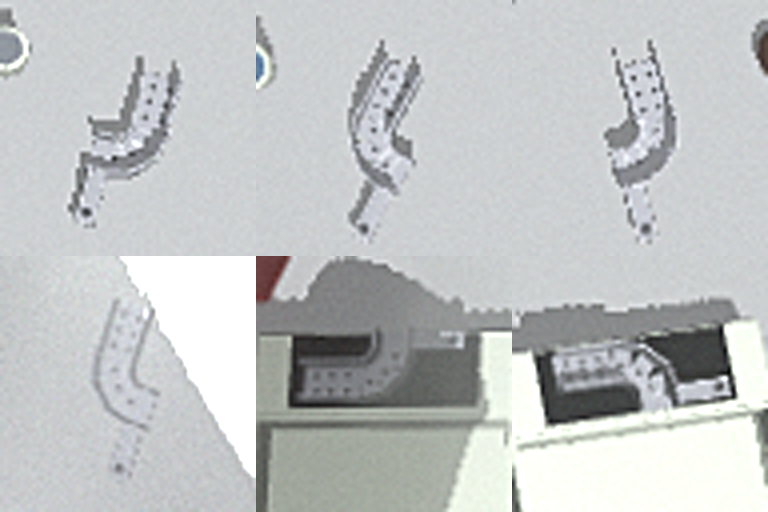

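View pics/wrist0.png

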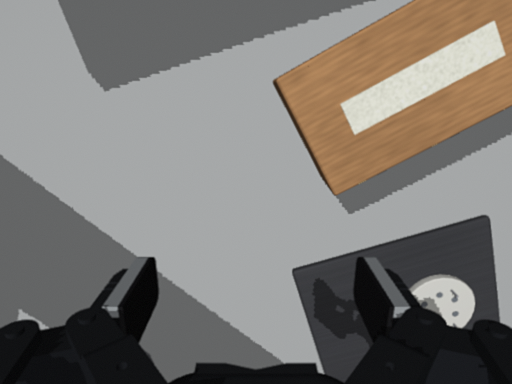

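Top view: right-hand trays sit at (286,157) and (292,238), left-hand trays at (213,232) and (147,257). The arch tray is at (219,150) and the straight one at (368,257). On the left bin (121,162) the specimen's channel lies left of its handle, so that is the left bin. The right bin is at (385,175). The wrist picture shows only the box and tablet.

```bash
cat >> h.py <<'E'
def ray(c,uv):
    K=c['camera_matrix']; d=(np.array(uv,float)-K[:2,2])/[K[0,0],K[1,1]]
    rd=np.linalg.norm(d); u=rd
    for _ in range(30): u=rd/(1+c['k1']*u*u)
    d=d*(u/rd if rd else 1)
    v=R.from_euler('xyz',c['orientation'],degrees=True).apply([d[0],-d[1],-1])
    return np.array(c['eye']),v
def plane(c,uv,z):
    e,v=ray(c,uv); return e+v*(z-e[2])/v[2]
def tri(c1,p1,c2,p2):
    e1,v1=ray(c1,p1);e2,v2=ray(c2,p2);v1/=np.linalg.norm(v1);v2/=np.linalg.norm(v2)
    s=np.linalg.lstsq(np.c_[v1,-v2],e2-e1,rcond=None)[0]
    a=e1+s[0]*v1;b=e2+s[1]*v2; return (a+b)/2,np.linalg.norm(a-b)
import pickle
E
python3 - <<'E'
from h import *
T=r.capture('top');S=r.capture('scene'); pickle.dump((T,S),open('ts.pkl','wb'))
t=[]
for c,x,y in((T,121,162),(T,385,175),(S,358,322),(S,136,147)):
    t.append(cv2.resize(c['image'][y-50:y+50,x-50:x+50,::-1],(300,300),interpolation=cv2.INTER_CUBIC))
cv2.imwrite('pics/bins.png',np.vstack([np.hstack(t[:2]),np.hstack(t[2:])]))
# coarse trays: zoom picks (tip centre, handle hole)
for n,cx,cy,tip,h in (('R1',286,157,(158,61),(86,212)),('L1',213,232,(400-256,52),(363-256,228)),('R2',292,238,(632-512,48),(645-512,229)),('L2',147,257,(134,302-256),(121,467-256))):
    f=lambda p:(cx-32+p[0]/4,cy-32+p[1]/4)
    a=plane(T,f(tip),.010);b=plane(T,f(h),.011); d=a-b
    L=n[0]=='L'; off=np.degrees(np.arctan2(24 if L else -24,98))
    yaw=np.degrees(np.arctan2(d[1],d[0]))-off; o=a[:2]-.02*np.array([np.cos(np.radians(yaw)),np.sin(np.radians(yaw))])
    print(n,a.round(4),b.round(4),'len',np.linalg.norm(d).round(4),'yaw',yaw.round(1),'o',o.round(4))
E
```

```text
R1 [ 0.6616 -0.094   0.01  ] [ 0.5674 -0.0507  0.011 ] len 0.1037 yaw -10.9 o [ 0.6419 -0.0902]
L1 [0.4809 0.089  0.01  ] [0.3752 0.1089 0.011 ] len 0.1075 yaw -24.4 o [0.4627 0.0973]
R2 [ 0.4711 -0.0864  0.01  ] [ 0.3633 -0.095   0.011 ] len 0.1081 yaw 18.3 o [ 0.4522 -0.0927]
L2 [0.4215 0.2543 0.01  ] [0.3222 0.2592 0.011 ] len 0.0994 yaw -16.6 o [0.4023 0.26  ]
```

View pics/bins.png

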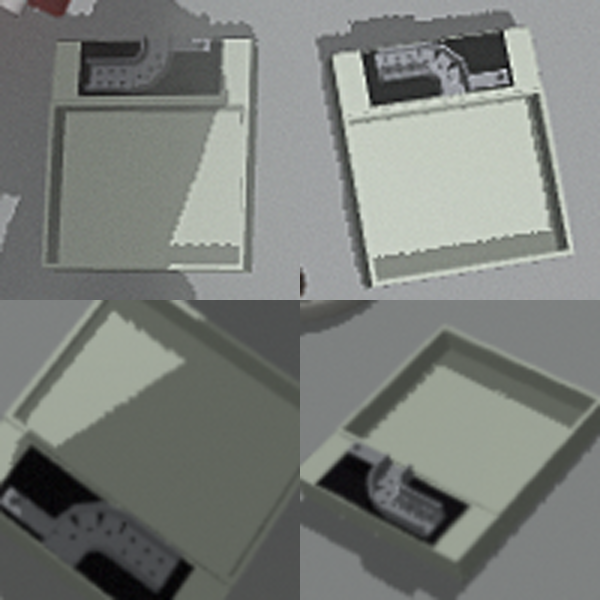

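```bash
python3 - <<'E'
from h import *
T,S=pickle.load(open('ts.pkl','rb'))
f=lambda p,cx,cy:(cx-50+p[0]/3,cy-50+p[1]/3)
B={'L':((121,162),[(43,266),(243,268),(57,40),(249,40)]),'Rt':((385,175),[(73,285),(273,250),(33,55),(225,27)])}
body=np.array([[-.069,.084],[-.069,-.084],[.121,.084],[.121,-.084]])
for n,(c,ps) in B.items():
    P=np.array([plane(T,f(p,*c),.028)[:2] for p in ps])
    print(n,P.round(3).tolist(),'w',np.linalg.norm(P[0]-P[1]).round(3),np.linalg.norm(P[2]-P[3]).round(3),'l',np.linalg.norm(P[0]-P[2]).round(3),np.linalg.norm(P[1]-P[3]).round(3))
    bc=body-body.mean(0);pc=P-P.mean(0)
    th=np.arctan2((bc[:,0]*pc[:,1]-bc[:,1]*pc[:,0]).sum(),(bc*pc).sum()); c2,s2=np.cos(th),np.sin(th);M=np.array([[c2,-s2],[s2,c2]])
    o=P.mean(0)-M@body.mean(0); res=P-(o+body@M.T)
    print(' origin',o.round(4),'yaw',np.degrees(th).round(1),'res mm',(1e3*res).round(1).tolist())
    print(' slots',[(o+M@np.array([.027,y])).round(4).tolist() for y in ((-.028,.032) if n=='L' else (-.032,.028))])
for a,b in (((121,162,73-73+243,268),(358,322,105,3)),((385,175,273,250),(136,147,147,28)),((385,175,73,285),(136,147,300,102))):
    print('tri',tri(T,f(a[2:],*a[:2]),S,f(b[2:],*b[:2])))
E
```

```text
L [[0.505, 0.411], [0.505, 0.244], [0.693, 0.411], [0.692, 0.247]] w 0.167 0.163 l 0.188 0.187
 origin [0.5727 0.3281] yaw 0.2 res mm [[1.4, -1.1], [1.2, 0.4], [-0.5, -2.0], [-2.2, 2.8]]
 slots [[0.5998, 0.3002], [0.5995, 0.3602]]
Rt [[0.467, -0.25], [0.497, -0.414], [0.652, -0.22], [0.679, -0.38]] w 0.167 0.162 l 0.187 0.186
 origin [ 0.548  -0.3204] yaw 10.0 res mm [[1.6, -0.4], [2.0, 0.9], [-0.8, -3.1], [-2.8, 2.6]]
 slots [[0.5802, -0.3473], [0.5698, -0.2882]]
tri (array([ 0.51193539,  0.25146902, -0.01722801]), np.float64(0.009048331448394575))
tri (array([ 0.49475237, -0.41265852,  0.02480888]), np.float64(0.006695640045036221))
tri (array([ 0.46729578, -0.25130081,  0.02115366]), np.float64(0.0007243655517843461))
```

```bash
cat > go.py <<'E'
# go.py x y z yaw : tool-frame shift (cm) and turn (deg) to that pose, tool down
import sys; from h import *
def delta(x,y,z,yaw):
    s=r.observe(); A=R.from_euler('xyz',s['tcp_rot'],degrees=True)
    B=R.from_euler('xyz',[180,0,yaw],degrees=True)
    return A.inv().apply(np.array([x,y,z])-s['tcp_pos'])*100,np.degrees((A.inv()*B).as_rotvec())
if __name__=='__main__':
    a=[float(v) for v in sys.argv[1:]]
    for i in range(0,len(a),4):
        d,w=delta(*a[i:i+4]); print(d.round(2),w.round(1))
    s=r.observe();print(s['clock'],s['tcp_pos'].round(4),s['tcp_rot'].round(1),s['joint_positions'].round(0),s['grip_width'])
E
python3 go.py .4023 .26 .2 163.4
```

```text
[-30.54 -15.57   5.31] [-0.  -0.  -0.9]
0.25 [0.158  0.5005 0.253 ] [-180.     0.   162.5] [72. 14. -1. 76. -0. 90.] 0.08514288725642832
```

```bash
python3 -m crank '[[-30.5,-15.6,5.3,0,0,-0.9,0.6],[-30.5,-15.6,5.3,0,0,-0.9,0.6],[-30.5,-15.6,5.3,0,0,-0.9,0.6],[-30.5,-15.6,5.3,0,0,-0.9,0.6],[-30.5,-15.6,5.3,0,0,-0.9,0.6],[-30.5,-15.6,5.3,0,0,-0.9,0.6],[-30.5,-15.6,5.3,0,0,-0.9,0.6],[-30.5,-15.6,5.3,0,0,-0.9,0.6]]'
python3 go.py .4023 .26 .2 163.4
```

```text
clock: 0.92
tcp_pos: [0.3936, 0.2676, 0.2022]
tcp_rot: [180.0, 0.0, 163.4]
wrist_force: [1.1, 0.4, 0.5]
grip_width: 0.051
gripper_force: 0.0
[-1.05 -0.48  0.22] [ 0.  0. -0.]
0.9167 [0.3936 0.2676 0.2022] [180.    0.  163.4] [ 34.  10. -13.  67.  -0.  51.] 0.05096998608907177
```

```bash
python3 -m crank '[[0,0,0,0,0,0,0.6]]'; python3 - <<'E'
from h import *
c=snap('wrist','w1.png');pickle.dump(c,open('w1.pkl','wb'));print(r.observe()['tcp_pos'])
E
```

```text
clock: 1.0
tcp_pos: [0.3962, 0.2646, 0.2013]
tcp_rot: [-179.9, 0.1, 163.0]
wrist_force: [-0.8, -0.1, -0.8]
grip_width: 0.0512
gripper_force: 0.0
[0.39454509 0.26641139 0.20168895]
```

View pics/w1.png

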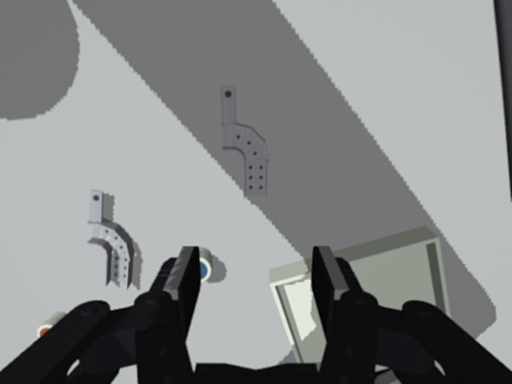

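The wrist view shows left tray L2 with its handle hole at (228,94) and channel end at (246..267,195). L1 is at lower left, with its hole at (96,197) and end at (108..138,285).

```bash
python3 - <<'E'
from h import *
T,S=pickle.load(open('ts.pkl','rb'));c=pickle.load(open('w1.pkl','rb'))
tz=lambda cx,cy,p:(cx-32+p[0]/4,cy-32+p[1]/4)
print('L2 tri hole',tri(T,tz(147,257,(121,211)),c,(228,94)),'tip',tri(T,tz(147,257,(134,46)),c,(256.5,195)))
print('L1 tri hole',tri(T,tz(213,232,(107,228)),c,(96,197)),'tip',tri(T,tz(213,232,(144,46)),c,(123,285)))
for n,tip,h in (('L2',(256.5,195),(228,94)),('L1',(123,285),(96,197))):
    a=plane(c,tip,.012);b=plane(c,h,.011);d=a-b
    yaw=np.degrees(np.arctan2(d[1],d[0]))-np.degrees(np.arctan2(24,98))
    print(n,np.linalg.norm(d),yaw,a[:2]-.02*np.array([np.cos(np.radians(yaw)),np.sin(np.radians(yaw))]))
E
python3 go.py .402 .26 .045 163.4 .402 .26 .026 163.4
```

```text
L2 tri hole (array([0.321247  , 0.26167833, 0.00129428]), np.float64(0.00045191394969674737)) tip (array([ 0.42172893,  0.25773812, -0.00343071]), np.float64(7.803000289793682e-05))
L1 tri hole (array([0.37466305, 0.10905429, 0.0088263 ]), np.float64(0.0010236540919108985)) tip (array([ 0.48188258,  0.088375  , -0.00293736]), np.float64(0.008140516754293902))
L2 0.09602372892030445 -15.689262777513514 [0.39775265 0.26460228]
L1 0.09818115403728923 -22.0998837335802 [0.45241265 0.10344454]
[-0.9  -0.38 15.67] [-0.1 -0.  -0.4]
[-0.9  -0.38 17.57] [-0.1 -0.  -0.4]
1.05 [0.3945 0.2664 0.2017] [-179.9   -0.   163. ] [ 34.  10. -13.  67.  -0.  51.] 0.051022756575077446
```

```bash
python3 -m crank '[[-0.7,-0.2,4,0,0,-0.6,0.6],[-0.7,-0.2,8,0,0,-0.6,0.6],[-0.7,-0.2,12,0,0,-0.6,0.6],[-0.7,-0.2,14,0,0,-0.6,0.6],[-0.7,-0.2,15.6,0,0,-0.6,0.6],[-0.7,-0.2,15.6,0,0,-0.6,0.6]]'; python3 - <<'E'
from h import *
c=snap('wrist','w2.png');pickle.dump(c,open('w2.pkl','wb'))
E
python3 go.py .402 .262 .026 163.4
```

```text
clock: 1.55
tcp_pos: [0.3963, 0.2648, 0.0435]
tcp_rot: [-179.8, -0.2, 164.0]
wrist_force: [-0.2, -0.5, -0.4]
grip_width: 0.051
gripper_force: 0.0
[-0.56 -0.18  1.92] [-0.1 -0.1  0.6]
1.6 [0.3972 0.2653 0.0452] [-1.799e+02 -1.000e-01  1.640e+02] [ 34.  19. -27.  44.   0.  50.] 0.051654328711998966
```

View pics/w2.png

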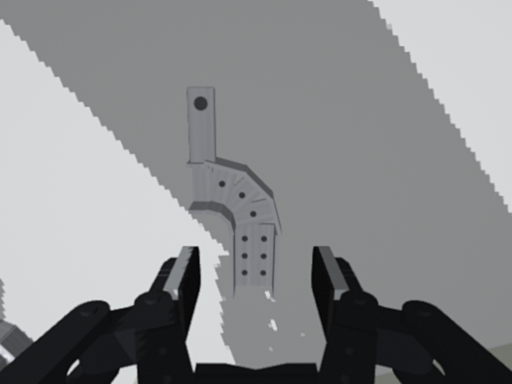

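This closer view has the channel between the jaws: tip at (233..273,294), bend inner corner at (235,225), hole at (200,103).

```bash
python3 - <<'E'
from h import *
c=pickle.load(open('w2.pkl','rb'));c1=pickle.load(open('w1.pkl','rb'))
a=plane(c,(253,294),.013);b=plane(c,(200.5,103),.011);d=a-b
yaw=np.degrees(np.arctan2(d[1],d[0]))-np.degrees(np.arctan2(24,98))
print(np.linalg.norm(d),yaw,a[:2]-.02*np.array([np.cos(np.radians(yaw)),np.sin(np.radians(yaw))]))
print('width',np.linalg.norm(plane(c,(233,294),.015)-plane(c,(273,293),.015)))
print(tri(c,(200.5,103),c1,(228,94)),tri(c,(253,294),c1,(256.5,195)))
E
for i in 1 2 3; do python3 go.py .4 .263 .026 163.4;done
```

```text
0.09754249392053642 -16.346332871941627 [0.3995897  0.26283043]
width 0.02029743232125928
(array([0.32122736, 0.26322643, 0.02081001]), np.float64(0.0003341469997662742)) (array([0.41417907, 0.25933141, 0.02051719]), np.float64(0.00136817897026018))
[-0.34 -0.14  1.92] [-0.1 -0.1  0.6]
1.6 [0.3972 0.2653 0.0452] [-1.799e+02 -1.000e-01  1.640e+02] [ 34.  19. -27.  44.   0.  50.] 0.051654328711998966
[-0.34 -0.14  1.92] [-0.1 -0.1  0.6]
1.6 [0.3972 0.2653 0.0452] [-1.799e+02 -1.000e-01  1.640e+02] [ 34.  19. -27.  44.   0.  50.] 0.051654328711998966
[-0.34 -0.14  1.92] [-0.1 -0.1  0.6]
1.6 [0.3972 0.2653 0.0452] [-1.799e+02 -1.000e-01  1.640e+02] [ 34.  19. -27.  44.   0.  50.] 0.051654328711998966
```

```bash
python3 -m crank '[[-0.3,-0.1,1,0,0,0.3,0.6],[-0.3,-0.1,2,0,0,0.3,0.6],[-0.3,-0.1,2,0,0,0.3,0],[-0.3,-0.1,2,0,0,0.3,0],[-0.3,-0.1,2,0,0,0.3,0],[-0.3,-0.1,2,0,0,0.3,0],[-0.3,-0.1,2,0,0,0.3,0]]';  python3 go.py .4 .263 .12 163.4 .5998 .3002 .14 180.2
```

```text
clock: 2.18
tcp_pos: [0.4019, 0.264, 0.0273]
tcp_rot: [179.9, 0.1, 163.7]
wrist_force: [-1.0, -0.9, 6.9]
grip_width: 0.0219
gripper_force: 59.5
[ 0.14 -0.13 -9.27] [0.1 0.1 0.3]
[-17.99   9.05 -11.24] [  0.1   0.1 -16.5]
2.1833 [0.4019 0.264  0.0273] [1.799e+02 1.000e-01 1.637e+02] [ 33.  20. -28.  41.  -0.  50.] 0.021918000136371425
```

```bash
python3 -m crank '[[0,0,-2,0,0,0,0],[0,0,-5,0,0,0,0],[0,0,-9,0,0,0,0],[0,0,-9,0,0,0,0]]'; python3 go.py  .5998 .3002 .12 180.2
python3 - <<'E'
from h import *
c=snap('wrist','w3.png');pickle.dump(c,open('w3.pkl','wb'))
E
```

```text
clock: 2.52
tcp_pos: [0.404, 0.2653, 0.1226]
tcp_rot: [179.6, 0.3, 163.7]
wrist_force: [1.8, 0.9, -0.1]
grip_width: 0.0218
gripper_force: 59.0
[-17.81   8.85   0.42] [  0.3   0.4 -16.5]
2.5167 [0.404  0.2653 0.1226] [179.6   0.3 163.7] [ 33.  14. -20.  55.  -0.  50.] 0.02178904583042193
```

View pics/w3.png

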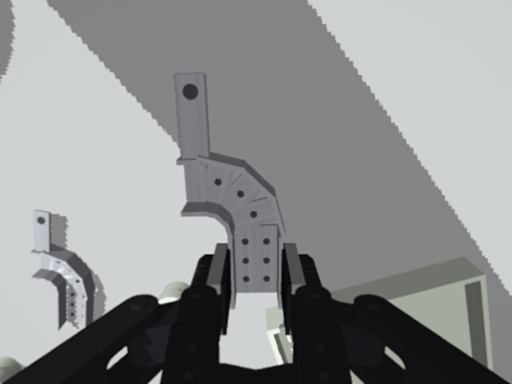

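The tray is held level between the pads, with its channel at x 233..282 and its hole at (190,92).

```bash
python3 -m crank '[[-3.5,1.8,0.2,0.1,0.1,-4,0],[-7,3.6,0.2,0.1,0.1,-8,0],[-10.5,5.3,0.2,0.1,0.2,-12,0],[-14,7,0.2,0.2,0.2,-16,0],[-17,8.5,0.2,0.2,0.2,-16.5,0],[-17.8,8.9,0.2,0.2,0.2,-16.5,0],[-17.8,8.9,0.2,0.2,0.2,-16.5,0]]'; python3 - <<'E'
from h import *
c=snap('wrist','w4.png');pickle.dump(c,open('w4.pkl','wb'))
E
python3 go.py  .5998 .3002 .12 180.2 .5998 .3002 .033 180.2;
```

```text
clock: 3.15
tcp_pos: [0.5992, 0.2989, 0.1125]
tcp_rot: [-179.8, -0.3, -179.9]
wrist_force: [-1.0, -1.0, -1.3]
grip_width: 0.0223
gripper_force: 58.9
[-0.24  0.16 -0.74] [-0.2 -0.3 -0.1]
[-0.29  0.19  7.96] [-0.2 -0.3 -0.1]
3.2 [0.5974 0.2986 0.1126] [-179.8   -0.3 -179.9] [27. 32.  7. 65. -0. 26.] 0.021813151138835314
```

View pics/w4.png

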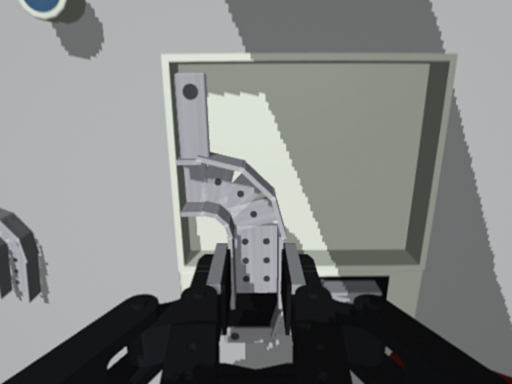

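The held tray hangs over the bin. The bin's near rim corners are at (162,57) and (455,57), and the +x wall lies near row 265.

```bash
python3 - <<'E'
from h import *
c=pickle.load(open('w4.pkl','rb'))
for p in ((162,57),(455,57),(425,268)): print(p,plane(c,p,.028).round(4))
tz=.1126-.025
for p,z in (((190,92),.011),((257,291),.003),((232,291),.0),((278,291),0)): print('tray',p,plane(c,p,tz+z).round(4))
E
```

```text
(162, 57) [0.505  0.2462 0.028 ]
(455, 57) [0.5043 0.4124 0.028 ]
(425, 268) [0.6389 0.4149 0.028 ]
tray (190, 92) [0.5233 0.2742 0.0986]
tray (257, 291) [0.6155 0.2999 0.0906]
tray (232, 291) [0.6176 0.2875 0.0876]
tray (278, 291) [0.6175 0.3102 0.0876]
```

```bash
python3 -m crank '[[-0.2,0.2,2,0,-0.1,0,0],[-0.2,0.2,4,0,-0.1,0,0],[-0.2,0.2,6,0,-0.1,0,0],[-0.2,0.2,7,0,-0.1,0,0],[-0.2,0.2,7.8,0,-0.1,0,0],[-0.2,0.2,7.8,0,-0.1,0,0]]'; python3 go.py .6 .301 .0305 180.2;
```

```text
clock: 3.7
tcp_pos: [0.5973, 0.3003, 0.035]
tcp_rot: [-179.8, -0.3, -179.8]
wrist_force: [-0.7, -0.3, 0.4]
grip_width: 0.0222
gripper_force: 58.9
[-0.27  0.07  0.44] [-0.2 -0.3 -0. ]
3.7 [0.5973 0.3003 0.035 ] [-179.8   -0.3 -179.8] [27. 35.  1. 56. -0. 27.] 0.022194893898475367
```

```bash
python3 -m crank '[[-0.2,0,0.2,0,-0.1,0,0],[-0.2,0,0.4,0,-0.1,0,0],[-0.2,0,0.4,0,-0.1,0,0]]' ; python3 -m crank '[[0,0,0,0,0,0,0.5],[0,0,0,0,0,0,0.5],[0,0,0,0,0,0,0.5],[0,0,-3,0,0,0,0.5],[0,0,-7,0,0,0,0.5],[0,0,-11,0,0,0,0.6],[0,0,-11,0,0,0,0.6]]'; python3 - <<'E'
from h import *
c=snap('wrist','w5.png');pickle.dump(c,open('w5.pkl','wb'))
E
python3 go.py .454 .101 .15 157
```

```text
clock: 3.95
tcp_pos: [0.6012, 0.3009, 0.033]
tcp_rot: [-179.9, 0.0, -179.8]
wrist_force: [0.0, 0.5, -0.4]
grip_width: 0.0221
gripper_force: 58.9
clock: 4.53
tcp_pos: [0.604, 0.3026, 0.1511]
tcp_rot: [179.9, 0.6, -179.8]
wrist_force: [1.2, 1.4, 1.1]
grip_width: 0.0512
gripper_force: 0.0
[ 14.98 -20.07  -0.36] [ 0.1  0.4 23.2]
4.5833 [0.6032 0.3022 0.1476] [ 180.     0.4 -179.8] [27. 31. 10. 69. -0. 26.] 0.05107502543936321
```

View pics/w5.png

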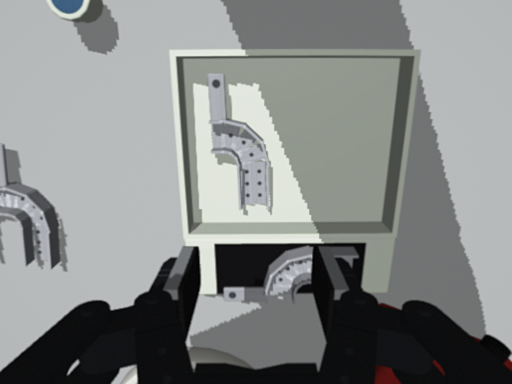

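The tray lies flat in the bin, with its hole at (216,84) and tip at (255,205), clear of the walls.

```bash
python3 -m crank '[[3,-4,0,0,0.1,7,0.6],[6,-8,0,0,0.2,14,0.6],[8,-11,0,0,0.4,21,0.6],[10,-14,0,0,0.4,23,0.6],[12,-17,0,0,0.4,23,0.6],[14.7,-20.2,0.5,0,0.4,23,0.6],[14.7,-20.2,2,0,0.4,23,0.6],[14.7,-20.2,2,0,0.4,23,0.6]]'; python3 -m crank '[[0,0,0,0,0,0,0.6],[0,0,0,0,0,0,0.6]]'; python3 - <<'E'
from h import *
c=snap('wrist','w6.png');pickle.dump(c,open('w6.pkl','wb'))
E
python3 go.py .457 .1 .026 157
```

```text
clock: 5.25
tcp_pos: [0.4518, 0.0968, 0.1213]
tcp_rot: [-179.6, -0.5, 157.0]
wrist_force: [-0.5, -0.1, 0.3]
grip_width: 0.0515
gripper_force: 0.0
clock: 5.42
tcp_pos: [0.4554, 0.0991, 0.1232]
tcp_rot: [-179.8, -0.3, 157.2]
wrist_force: [0.2, 0.9, -0.6]
grip_width: 0.0513
gripper_force: 0.0
[-0.16  0.16  9.73] [-0.2 -0.3  0.2]
5.4667 [0.4555 0.0993 0.1233] [-179.8   -0.3  157.2] [ 12.  13. -22.  56.  -0.  35.] 0.05142942748478752
```

View pics/w6.png

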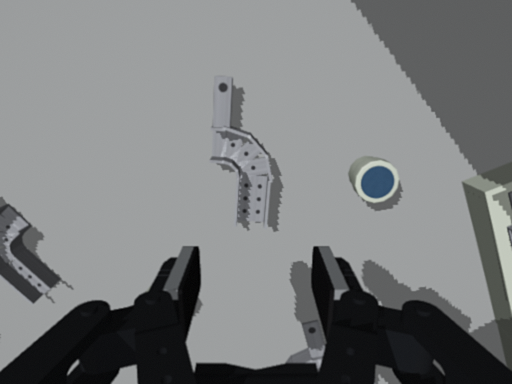

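L1: hole at (223,87), channel end at (238..267,224). The blue jar at (375,180) and the arch handle at (315,330) are clear of the fingers.

```bash
cat > meas.py <<'E'
import sys;from h import *
def meas(c,hand,tip,h):
    s=1 if hand=='L' else -1
    a=plane(c,tip,.012);b=plane(c,h,.011);d=a-b
    yaw=np.degrees(np.arctan2(d[1],d[0]))-s*np.degrees(np.arctan2(24,97))
    o=a[:2]-.02*np.array([np.cos(np.radians(yaw)),np.sin(np.radians(yaw))])
    print('len',np.linalg.norm(d).round(4),'yaw',yaw.round(1),'o',o.round(4)); return o,yaw
E
python3 - <<'E'
from meas import *; from go import delta
c=pickle.load(open('w6.pkl','rb')); o,y=meas(c,'L',(252,224),(223,87))
c1=pickle.load(open('w1.pkl','rb'));print(tri(c,(223,87),c1,(96,197)))
print(delta(*o,.0255,y+180))
E
```

```text
len 0.0979 yaw -25.8 o [0.4528 0.0984]
(array([0.37449478, 0.10950673, 0.00949534]), np.float64(0.0009648937760528844))
(array([ 0.16505799, -0.15295796,  9.78025215]), array([-0.2293625 , -0.30914466,  2.99536878]))
```

```bash
python3 -m crank '[[0,-0.1,3,-0.2,-0.3,2.5,0.6],[0,-0.1,6,-0.2,-0.3,2.5,0.6],[0,-0.1,8,-0.2,-0.3,2.5,0.6],[0,-0.1,9.2,-0.2,-0.3,2.5,0.6],[0,-0.1,9.7,-0.2,-0.3,2.5,0.6],[0,-0.1,9.7,-0.2,-0.3,2.5,0.6]]'; python3 -m crank '[[0,0,0,0,0,0,0],[0,0,0,0,0,0,0],[0,0,0,0,0,0,0],[0,0,0,0,0,0,0],[0,0,-2,0,0,0,0],[0,0,-5,0,0,0,0],[0,0,-9,0,0,0,0],[0,0,-9,0,0,0,0]]'; python3 - <<'E'
from h import *
c=snap('wrist','w7.png');pickle.dump(c,open('w7.pkl','wb'))
E
python3 go.py .5998 .361 .12 180.2
```

```text
clock: 5.97
tcp_pos: [0.4534, 0.098, 0.0251]
tcp_rot: [-179.9, -0.1, 154.7]
wrist_force: [-0.1, -0.2, -1.2]
grip_width: 0.0517
gripper_force: 0.0
clock: 6.63
tcp_pos: [0.4567, 0.0981, 0.1224]
tcp_rot: [179.7, 0.4, 154.7]
wrist_force: [1.4, -0.1, -0.1]
grip_width: 0.0224
gripper_force: 59.1
[-1.74 29.92  0.11] [  0.1   0.3 -25.5]
6.6833 [0.4561 0.098  0.12  ] [179.8   0.3 154.7] [ 12.  13. -23.  54.  -0.  37.] 0.021726121735791602
```

```bash
python3 -m crank '[[-0.2,3.8,0,0,0.1,-4,0],[-0.4,7.6,0,0,0.1,-8,0],[-0.7,11.4,0,0,0.2,-12,0],[-0.9,15.2,0,0,0.2,-16,0],[-1.1,19,0,0,0.2,-20,0],[-1.3,22.8,0,0,0.2,-24,0],[-1.5,26.6,0,0,0.2,-25.5,0],[-1.7,29.9,0,0,0.2,-25.5,0]]';python3 -m crank '[[0,0,0,0,0,0,0],[0,0,0,0,0,0,0]]'; python3 - <<'E'
from h import *
c=snap('wrist','w8.png');pickle.dump(c,open('w8.pkl','wb'))
E
python3 go.py .5998 .361 .0315 180.2
```

```text
clock: 7.35
tcp_pos: [0.5972, 0.3626, 0.1147]
tcp_rot: [180.0, -0.3, -179.7]
wrist_force: [0.3, -0.9, -0.8]
grip_width: 0.0225
gripper_force: 59.1
clock: 7.52
tcp_pos: [0.5966, 0.3619, 0.1139]
tcp_rot: [-180.0, -0.3, -179.7]
wrist_force: [0.2, -0.7, -0.8]
grip_width: 0.0223
gripper_force: 59.2
[-0.41  0.04  8.27] [-0.1 -0.4  0. ]
7.5667 [0.5962 0.3607 0.1142] [-179.9   -0.4 -179.8] [31. 34. 12. 68.  0. 31.] 0.021906126256183364
```

View pics/w8.png

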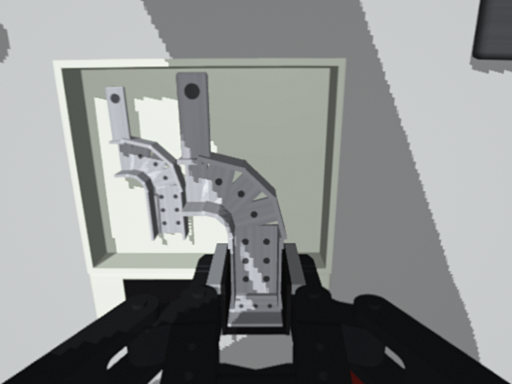

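The held tray sits right of the first one in the bin, and the first lies undisturbed at (115,98) to (168,235). There is space beside it.

```bash
python3 -m crank '[[-0.4,0,2,-0.1,-0.3,0,0],[-0.4,0,4,-0.1,-0.3,0,0],[-0.4,0,6,-0.1,-0.3,0,0],[-0.4,0,7.2,-0.1,-0.3,0,0],[-0.4,0,7.9,-0.1,-0.3,0,0],[-0.4,0,8.2,-0.1,-0.3,0,0],[-0.4,0,8.2,-0.1,-0.3,0,0]]' ; python3 -m crank '[[0,0,0,0,0,0,0.47],[0,0,0,0,0,0,0.47],[0,0,0,0,0,0,0.47],[0,0,-3,0,0,0,0.47],[0,0,-7,0,0,0,0.47],[0,0,-11,0,0,0,0.6],[0,0,-11,0,0,0,0.6]]'; python3 - <<'E'
from h import *
c=snap('wrist','w9.png');pickle.dump(c,open('w9.pkl','wb'))
E
python3 go.py .452 -.0927 .14 198 .54 .1 .15 190
```

```text
clock: 8.15
tcp_pos: [0.6003, 0.3601, 0.0336]
tcp_rot: [179.9, 0.0, -179.8]
wrist_force: [0.3, 0.2, 1.2]
grip_width: 0.0218
gripper_force: 59.2
clock: 8.73
tcp_pos: [0.6034, 0.3622, 0.1532]
tcp_rot: [179.5, 0.7, -179.8]
wrist_force: [0.6, 0.8, -0.3]
grip_width: 0.0512
gripper_force: 0.0
[ 15.22 -45.41   0.52] [  0.3   0.6 -17.8]
[  6.35 -26.16  -0.27] [ 0.3  0.6 -9.8]
8.7833 [0.6027 0.3618 0.1497] [ 179.6    0.5 -179.8] [31. 33. 15. 71.  0. 31.] 0.051868764334861865
```

View pics/w9.png

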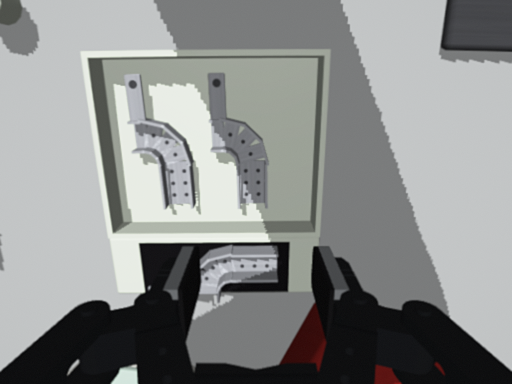

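Both left trays lie flat side by side, with holes at (133,84) and (216,82). Next I go over R2 and then R1, and view both in one composite.

```bash
python3 -m crank '[[1.2,-3.7,0,0,0.2,-4,0.6],[2.5,-7.5,0,0,0.3,-8,0.6],[3.7,-11.3,0,0,0.5,-12,0.6],[5,-15,0,0,0.5,-16,0.6],[6.3,-18.8,0,0.2,0.5,-17.8,0.6],[7.5,-22.5,0,0.2,0.5,-17.8,0.6],[8.8,-26.3,0,0.2,0.5,-17.8,0.6],[10,-30,0,0.2,0.5,-17.8,0.6]]';python3 go.py .451 -.0927 .123 198
```

```text
clock: 9.45
tcp_pos: [0.4999, 0.0585, 0.1428]
tcp_rot: [-180.0, -0.4, -162.0]
wrist_force: [0.5, -0.8, 0.1]
grip_width: 0.051
gripper_force: 0.0
[  9.31 -12.86   2.06] [-0.  -0.4  0. ]
9.45 [0.4999 0.0585 0.1428] [-180.    -0.4 -162. ] [  7.  15. -15.  60.  -0. -11.] 0.05104445377287818
```

```bash
python3 -m crank '[[2.3,-3.2,0.5,0,-0.2,0,0.6],[4.6,-6.4,1,0,-0.4,0,0.6],[7,-9.6,1.5,0,-0.4,0,0.6],[9.3,-12.8,2,0,-0.4,0,0.6],[9.3,-12.8,2,0,-0.4,0,0.6],[9.3,-12.8,2,0,-0.4,0,0.6]]'; python3 - <<'E'
from h import *
c=snap('wrist','w10.png');pickle.dump(c,open('w10.pkl','wb'))
E
python3 go.py .638 -.0902 .123 169
```

```text
clock: 9.95
tcp_pos: [0.4512, -0.0923, 0.1236]
tcp_rot: [-180.0, -0.1, -162.3]
wrist_force: [0.3, 0.0, -0.1]
grip_width: 0.0514
gripper_force: 0.0
[-17.74  -5.62   0.07] [-0.  -0.  28.8]
10.0 [ 0.4519 -0.0911  0.1238] [-180.    -0.  -162.2] [-11.  12. -23.  55.  -0. -29.] 0.05149710289355825
```

```bash
python3 -m crank '[[-3.5,-1.1,0,0,0,7,0.6],[-7,-2.2,0,0,0,14,0.6],[-10.5,-3.3,0,0,0,21,0.6],[-14,-4.4,0,0,0,28,0.6],[-17.7,-5.6,0,0,0,28.8,0.6],[-17.7,-5.6,0,0,0,28.8,0.6],[-17.7,-5.6,0,0,0,28.8,0.6]]'; python3 - <<'E'
from h import *
c=snap('wrist','w11.png');pickle.dump(c,open('w11.pkl','wb'))
a=cv2.imread('pics/w10.png');b=cv2.imread('pics/w11.png')
f=lambda i:cv2.resize(i[50:290,130:390-0],(400,369),interpolation=cv2.INTER_CUBIC)
cv2.imwrite('pics/comp.png',np.hstack([f(a),f(b)]))
E
python3 go.py .638 -.0902 .123 169
```

```text
clock: 10.58
tcp_pos: [0.6396, -0.0869, 0.1223]
tcp_rot: [-180.0, -0.1, 169.4]
wrist_force: [-1.1, 0.1, -0.2]
grip_width: 0.0513
gripper_force: 0.0
[-0.06 -0.3  -0.04] [-0.  -0.1  0.3]
10.6333 [ 0.638  -0.0872  0.1226] [-1.800e+02 -1.000e-01  1.693e+02] [-8. 29.  3. 64. -0.  3.] 0.051174175465431675
```

View pics/comp.png

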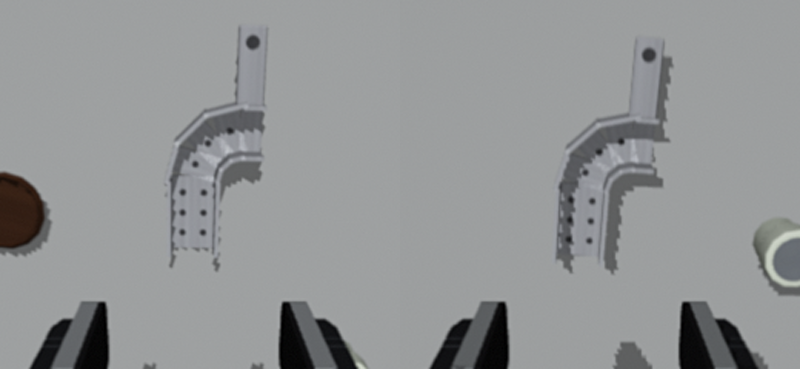

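Composite, R2: hole at (252,42), channel end at (171..217,262). R1: hole at (649,55), channel end at (558..603,262). Both are right-hand, and the jars are clear.

```bash
python3 - <<'E'
from meas import *; from go import delta
q=lambda x,y:(130+x/1.538,50+y/1.538)
for n,f,t,h in (('R2','w10.pkl',(194,260),(252,42)),('R1','w11.pkl',(180,261),(249,55))):
    c=pickle.load(open(f,'rb')); print(n); o,y=meas(c,'R',q(*t),q(*h)); print(delta(*o,.0255,y+180))
T,S=pickle.load(open('ts.pkl','rb'))
print(tri(T,(286-32+86/4,157-32+212/4),c,q(249,55)))
c=pickle.load(open('w10.pkl','rb'));print(tri(T,(292-32+133/4,238-32+229/4),c,q(252,42)))
E
```

```text
R2
len 0.1014 yaw 17.6 o [ 0.4462 -0.093 ]
(array([18.71969449, -4.10564458,  9.75407228]), array([-1.33072136e-02, -1.33667667e-01, -2.82323771e+01]))
R1
len 0.0978 yaw -14.6 o [ 0.6336 -0.0904]
(array([ 0.34624928, -0.38736594,  9.71102859]), array([-0.04932574, -0.12351478,  3.9356555 ]))
(array([ 0.56651407, -0.05003852,  0.01947428]), np.float64(0.0010998824500652081))
(array([ 0.36411623, -0.09429108,  0.01964608]), np.float64(0.000848459903815603))
```

```bash
python3 -m crank '[[0.2,-0.4,3,0,0,3.5,0.6],[0.2,-0.4,6,0,0,3.5,0.6],[0.2,-0.4,8,0,0,3.5,0.6],[0.2,-0.4,9.2,0,0,3.5,0.6],[0.2,-0.4,9.7,0,0,3.5,0.6],[0.2,-0.4,9.7,0,0,3.5,0.6]]'; python3 -m crank '[[0,0,0,0,0,0,0],[0,0,0,0,0,0,0],[0,0,0,0,0,0,0],[0,0,0,0,0,0,0],[0,0,-2,0,0,0,0],[0,0,-5,0,0,0,0],[0,0,-9,0,0,0,0],[0,0,-9,0,0,0,0]]'; python3 go.py .5802 -.3473 .12 190
```

```text
clock: 11.13
tcp_pos: [0.6334, -0.0919, 0.0261]
tcp_rot: [-179.9, -0.1, 165.7]
wrist_force: [-0.3, 0.2, -0.2]
grip_width: 0.0515
gripper_force: 0.0
clock: 11.8
tcp_pos: [0.6386, -0.0932, 0.1249]
tcp_rot: [180.0, 0.6, 165.7]
wrist_force: [1.5, 0.3, 0.5]
grip_width: 0.0222
gripper_force: 58.9
[ -0.62 -26.06   0.49] [ -0.1   0.6 -24.3]
11.8 [ 0.6386 -0.0932  0.1249] [180.    0.6 165.7] [-8. 29.  3. 64. -0.  6.] 0.02218739959902018
```

```bash
python3 -m crank '[[-0.1,-3.7,0,0,0.2,-4,0],[-0.2,-7.4,0,0,0.3,-8,0],[-0.3,-11.1,0,0,0.4,-12,0],[-0.4,-14.8,0,0,0.5,-16,0],[-0.5,-18.5,0,0,0.6,-20,0],[-0.6,-22.2,0,0,0.6,-24,0],[-0.6,-26,0,0,0.6,-24.3,0],[-0.6,-26,0,0,0.6,-24.3,0]]';python3 -m crank '[[0,0,0,0,0,0,0],[0,0,0,0,0,0,0]]'; python3 - <<'E'
from h import *
c=snap('wrist','w12.png');pickle.dump(c,open('w12.pkl','wb'))
# expected pixels of bin rim corners, then check the white-rim mask contour
im=c['image']; hsv=cv2.cvtColor(im,cv2.COLOR_RGB2HSV)
m=cv2.inRange(hsv,(25,12,70),(60,80,255)); m=cv2.morphologyEx(m,cv2.MORPH_OPEN,np.ones((3,3)))
m=cv2.morphologyEx(m,cv2.MORPH_CLOSE,np.ones((9,9)))
k=max(cv2.findContours(m,0,2)[0],key=cv2.contourArea)
p=cv2.approxPolyDP(cv2.convexHull(k),6,True)[:,0]
for u in p: print(u,plane(c,u,.028)[:2].round(4))
E
python3 go.py .5802 -.3473 .12 190 .5802 -.3473 .0315 190
```

```text
clock: 12.47
tcp_pos: [0.5749, -0.3525, 0.1175]
tcp_rot: [-179.9, -0.6, -170.3]
wrist_force: [-0.5, 1.3, -0.5]
grip_width: 0.0223
gripper_force: 59.0
clock: 12.63
tcp_pos: [0.5765, -0.3461, 0.1172]
tcp_rot: [179.9, -0.6, -170.1]
wrist_force: [0.4, 0.5, -0.3]
grip_width: 0.0221
gripper_force: 59.0
[164  62] [ 0.4945 -0.4137]
[449  65] [ 0.467  -0.2491]
[408 313] [ 0.6354 -0.2218]
[180 291] [ 0.6447 -0.3883]
[-0.31 -0.25 -0.28] [ 0.1 -0.6 -0. ]
[-0.4  -0.26  8.57] [ 0.1 -0.6 -0. ]
12.6833 [ 0.5767 -0.3454  0.1172] [ 179.9   -0.6 -170. ] [-31.  32.   8.  66.  -0. -41.] 0.02217824036401692
```

The rim corners from the wrist view match the top view within 3 mm (width 167 mm, yaw about 9.5°), so I lower here.

```bash
python3 -m crank '[[-0.3,-0.2,2,0,-0.4,0,0],[-0.3,-0.2,4,0,-0.6,0,0],[-0.3,-0.2,6,0,-0.6,0,0],[-0.3,-0.2,7.4,0,-0.6,0,0],[-0.3,-0.2,8.1,0,-0.6,0,0],[-0.3,-0.2,8.4,0,-0.6,0,0],[-0.3,-0.2,8.4,0,-0.6,0,0]]' ; python3 -m crank '[[0,0,0,0,0,0,0.47],[0,0,0,0,0,0,0.47],[0,0,0,0,0,0,0.47],[0,0,-3,0,0,0,0.47],[0,0,-7,0,0,0,0.47],[0,0,-11,0,0,0,0.6],[0,0,-11,0,0,0,0.6]]'; python3 - <<'E'
from h import *
c=snap('wrist','w13.png');pickle.dump(c,open('w13.pkl','wb'))
E
python3 go.py .4475 -.093 .13 197.8
```

```text
clock: 13.27
tcp_pos: [0.5792, -0.3462, 0.0333]
tcp_rot: [179.9, -0.0, -169.9]
wrist_force: [0.4, -0.3, -0.9]
grip_width: 0.0218
gripper_force: 59.0
clock: 13.85
tcp_pos: [0.5822, -0.3496, 0.1519]
tcp_rot: [-179.6, 0.5, -170.0]
wrist_force: [0.6, 0.1, 0.4]
grip_width: 0.0511
gripper_force: 0.0
[ 8.76 27.56  1.67] [-0.3  0.4 -7.8]
13.9 [ 0.5814 -0.3492  0.1485] [-179.7    0.4 -170. ] [-31.  31.  11.  69.   0. -41.] 0.05100120468262883
```

```bash
python3 -m crank '[[1.2,3.7,0,-0.1,0.2,-4,0.6],[2.4,7.5,0,-0.2,0.3,-7.8,0.6],[3.6,11.3,0,-0.2,0.3,-7.8,0.6],[4.8,15,0,-0.2,0.3,-7.8,0.6],[6,18.8,0,-0.2,0.3,-7.8,0.6],[7.2,22.5,0,-0.2,0.3,-7.8,0.6],[8.3,26.2,0.5,-0.2,0.3,-7.8,0.6],[8.8,27.6,1.7,-0.2,0.3,-7.8,0.6]]'; python3 -m crank '[[0,0,0,0,0,0,0.6],[0,0,0,0,0,0,0.6]]'; python3 go.py .448 -.093 .0258 197.8
```

```text
clock: 14.57
tcp_pos: [0.442, -0.0881, 0.1268]
tcp_rot: [179.6, -0.3, -162.1]
wrist_force: [0.4, -0.4, 0.3]
grip_width: 0.0514
gripper_force: 0.0
clock: 14.73
tcp_pos: [0.4441, -0.0907, 0.1261]
tcp_rot: [179.7, -0.3, -162.1]
wrist_force: [0.1, 0.7, 0.2]
grip_width: 0.0512
gripper_force: 0.0
[-0.36 -0.4  10.03] [ 0.3 -0.3  0.1]
14.7333 [ 0.4441 -0.0907  0.1261] [ 179.7   -0.3 -162.1] [-12.  12. -23.  56.   0. -29.] 0.05119797565401696
```

```bash
python3 -m crank '[[-0.3,-0.4,3,0.2,-0.2,0,0.6],[-0.3,-0.4,6,0.2,-0.2,0,0.6],[-0.3,-0.4,8,0.2,-0.2,0,0.6],[-0.3,-0.4,9.4,0.2,-0.2,0,0.6],[-0.3,-0.4,10,0.2,-0.2,0,0.6],[-0.3,-0.4,10,0.2,-0.2,0,0.6]]'; python3 -m crank '[[0,0,0,0,0,0,0],[0,0,0,0,0,0,0],[0,0,0,0,0,0,0],[0,0,0,0,0,0,0],[0,0,-2,0,0,0,0],[0,0,-5,0,0,0,0],[0,0,-9,0,0,0,0],[0,0,-9,0,0,0,0]]'; python3 go.py .5702 -.2882 .12 190
```

```text
clock: 15.23
tcp_pos: [0.448, -0.0946, 0.0253]
tcp_rot: [179.8, -0.2, -162.3]
wrist_force: [0.0, 0.8, 0.3]
grip_width: 0.0514
gripper_force: 0.0
clock: 15.9
tcp_pos: [0.4513, -0.0945, 0.1227]
tcp_rot: [-179.9, 0.4, -162.2]
wrist_force: [1.7, -0.0, -0.0]
grip_width: 0.0224
gripper_force: 59.0
[ -5.4  -22.08   0.36] [-0.1  0.4  7.8]
15.9 [ 0.4513 -0.0945  0.1227] [-179.9    0.4 -162.2] [-12.  12. -23.  54.   0. -30.] 0.022359736222822824
```

```bash
python3 -m crank '[[-0.9,-3.7,0,0,0.1,2,0],[-1.8,-7.4,0,0,0.2,4,0],[-2.7,-11.1,0,0,0.3,6,0],[-3.6,-14.8,0,0,0.4,7.8,0],[-4.5,-18.5,0,0,0.4,7.8,0],[-5.4,-22.1,0,0,0.4,7.8,0],[-5.4,-22.1,0,0,0.4,7.8,0],[-5.4,-22.1,0,0,0.4,7.8,0]]';python3 -m crank '[[0,0,0,0,0,0,0]]'; python3 - <<'E'
from h import *
# R1's hole in w13: dark blobs inside bin, cast on z=.015
c=pickle.load(open('w13.pkl','rb')); g=cv2.cvtColor(c['image'],cv2.COLOR_RGB2GRAY)
b=cv2.morphologyEx(g,cv2.MORPH_BLACKHAT,cv2.getStructuringElement(2,(15,15)))
n,l,st,ce=cv2.connectedComponentsWithStats((b>45).astype(np.uint8))
y=np.radians(9.7);o=np.array([.5485,-.3202])
for s,u in zip(st[1:],ce[1:]):
    if s[4]>3 and s[2]<16 and s[3]<16:
        w=plane(c,u,.009)[:2]-o; q=(w[0]*np.cos(y)+w[1]*np.sin(y),-w[0]*np.sin(y)+w[1]*np.cos(y))
        if abs(q[0])<.065 and abs(q[1])<.08: print(s[4],u.round(),(1e3*np.array(q)).round(1))
E
python3 go.py .5702 -.2882 .0315 190
```

```text
clock: 16.57
tcp_pos: [0.5677, -0.2894, 0.1155]
tcp_rot: [179.9, -0.5, -170.1]
wrist_force: [-0.2, 0.4, 0.2]
grip_width: 0.0223
gripper_force: 59.1
clock: 16.65
tcp_pos: [0.5666, -0.2876, 0.1157]
tcp_rot: [179.9, -0.5, -170.0]
wrist_force: [-0.6, -0.6, -1.2]
grip_width: 0.0224
gripper_force: 59.1
54 [297.  83.] [-50.5  -5.3]
11 [304. 134.] [-13.2   1.7]
12 [262. 154.] [  2.8 -29.8]
20 [301. 162.] [9.  0.6]
15 [274. 175.] [ 19.3 -20.5]
10 [255. 171.] [ 16.3 -35.6]
12 [268. 172.] [ 16.5 -25.7]
11 [255. 183.] [ 26.2 -35.8]
10 [267. 183.] [ 26.1 -26. ]
28 [250. 192.] [ 33.9 -39.2]
12 [255. 195.] [ 35.9 -35.9]
10 [267. 195.] [ 36.1 -26. ]
50 [250. 207.] [ 46.3 -39.8]
[-0.42 -0.14  8.42] [ 0.1 -0.5 -0. ]
16.65 [ 0.5666 -0.2876  0.1157] [ 179.9   -0.5 -170. ] [-27.  29.   2.  63.  -0. -37.] 0.022386622375258812
```

R1's hole pattern sits at bin (26,-31) mm and straight, so its slot is good and I lower R2.

```bash
python3 -m crank '[[-0.4,-0.1,2,0,-0.4,0,0],[-0.4,-0.1,4,0,-0.5,0,0],[-0.4,-0.1,6,0,-0.5,0,0],[-0.4,-0.1,7.4,0,-0.5,0,0],[-0.4,-0.1,8.1,0,-0.5,0,0],[-0.4,-0.1,8.3,0,-0.5,0,0],[-0.4,-0.1,8.3,0,-0.5,0,0]]' ; python3 -m crank '[[0,0,0,0,0,0,0.47],[0,0,0,0,0,0,0.47],[0,0,0,0,0,0,0.47],[0,0,-3,0,0,0,0.47],[0,0,-7,0,0,0,0.47],[0,0,-11,0,0,0,0.6],[0,0,-11,0,0,0,0.6]]';  python3 -m crank '[[3,0,-3,0,0,0,0.6],[6,0,-6,0,0,0,0.6],[9,0,-9,0,0,0,0.6],[9,0,-9,0,0,0,0.6],[9,0,-9,0,0,0,0.6]]'; python3 - <<'E'
from h import *
def blobs(c,o,yd,hw,sz):
    g=cv2.cvtColor(c['image'],cv2.COLOR_RGB2GRAY)
    b=cv2.morphologyEx(g,cv2.MORPH_BLACKHAT,cv2.getStructuringElement(2,(11,11)))
    n,l,st,ce=cv2.connectedComponentsWithStats((b>35).astype(np.uint8));y=np.radians(yd)
    for s,u in zip(st[1:],ce[1:]):
        if s[4]>2 and s[2]<16 and s[3]<16:
            w=plane(c,u,.009)[:2]-o; q=(w[0]*np.cos(y)+w[1]*np.sin(y),-w[0]*np.sin(y)+w[1]*np.cos(y))
            if abs(q[0])<.065 and abs(q[1])<.08: print(s[4],(1e3*np.array(q)).round(1))
c=snap('wrist','w14.png');blobs(c,np.array([.5485,-.3202]),9.7,0,0)
T=r.capture('top');T0,_=pickle.load(open('ts.pkl','rb'))
cv2.imwrite('pics/top1.png',T['image'][:,:,::-1])
for n,x,y in(('arch',219,150),('straight',368,257)):
    a=T0['image'][y-28:y+28,x-22:x+22].astype(float).mean(2);b=T['image'][y-28:y+28,x-22:x+22].astype(float).mean(2)
    print(n,cv2.phaseCorrelate(a,b), np.abs(a-b).mean())
print(r.observe()['tcp_pos'],r.observe()['wrist_force'])
E
```

```text
clock: 17.23
tcp_pos: [0.5702, -0.2874, 0.0331]
tcp_rot: [179.9, -0.0, -170.0]
wrist_force: [0.8, -0.3, -0.2]
grip_width: 0.0216
gripper_force: 59.1
clock: 17.82
tcp_pos: [0.5737, -0.2899, 0.1516]
tcp_rot: [-179.7, 0.5, -170.0]
wrist_force: [1.1, -0.6, -0.2]
grip_width: 0.0511
gripper_force: 0.0
clock: 18.23
tcp_pos: [0.4815, -0.3049, 0.2359]
tcp_rot: [-179.9, 0.2, -170.1]
wrist_force: [-0.1, -0.6, -1.1]
grip_width: 0.051
gripper_force: 0.0
85 [-55.2  55.6]
31 [-55.3  -6.5]
26 [-48.8  -6.3]
3 [-44.5  -0.6]
4 [-25.4  61.5]
7 [  2.  -29.1]
8 [ 5.1 61.8]
6 [ 7.5 45.2]
7 [11.8 24.4]
5 [12.7 34.3]
7 [ 15.6 -35. ]
8 [ 15.7 -25.1]
8 [22.5 33.8]
7 [ 25.3 -25.4]
6 [ 32.1 -55.1]
7 [32.2 33.8]
5 [ 35.3 -35.1]
8 [ 35.4 -25.1]
36 [43.1 41.3]
48 [ 50.4 -69.5]
arch ((1.0236675805956317, 0.15980205568806838), 0.6743435343172807) 28.538961038961038
straight ((0.5418217119936628, -0.012574730900762887), 0.9955384011860658) 14.618912337662337
[ 0.48205437 -0.3039954   0.23284344] [-0.44469652  1.02034646 -0.61401038]
```

```bash
python3 -c "
from rig import r
print(r.job_done())"
```

```text
the job is handed in; nothing more can be done
None
```

I placed both left-hand trays in the left bin and both right-hand trays in the right bin, flat and side by side by the wrist-camera checks, left the arch and straight trays in place, and handed the job in at about 18 s; no verdict came back.

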